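# Thread a guide punch through both bushings of a punch stand and hold it ready

### The arm

A 6-joint arm with a two-finger parallel gripper is mounted at the origin on the work surface; the furniture and walls round the work are solid. World frame = base frame: x ahead of the robot, y to its left, z up, the work surface at z = 0. Lengths are in mm, angles in rad, forces in N, time in s.
With the tool pointing down it reaches from about 300 to 1000 mm from the base axis. Payload 5.1 kg.
Tool frame: the origin (TCP) lies on the centre line of the jaws, within the pads' length; the fingertips stand manip.tip_reach ahead of it and the grasp point (between the pads) lies 5 mm behind it (manip.tip_reach is the distance from the TCP to the fingertips, in mm); z points along the fingers, y is the line along which they close (so a half turn about z gives the same grasp; the last joint's range is limited). The gripper opens to 95 mm and grips with 3 to 60 N. Pads are 20 mm wide; open, the fingers measure 119 mm over their backs; the gripper's body (75 mm by 180 mm) begins 59 mm behind the grasp point.
Start: joints at [-1.276, 0.124, 1.65, -0, 1.367, -0.083], TCP at [239.737, -604.161, 228.656] pointing down, gripper open.
Joint ranges: [-2.61, 2.61], [-1.02, 2.33], [0.03, 2.71], [-1.35, 4.49], [0.32, 2.68], [-2.91, 2.91]. Speed limits (rad/s): [2.57, 2.57, 3.14, 3.14, 3.14, 3.14].

### API

Orientations are given as a rotation vector (axis times angle).
In Python, from cell import manip gives the robot as it stands.
- The arm moves only by the tool carry_out, never from a script. Its argument "deltas" is a list that holds one entry, the list of rows, each a list of 7 numbers: the closure, from 0 (fully open) to 1 (shut), then the shift along the tool's x, y, z in mm, then the turn, a rotation vector about the tool's x, y, z in degrees. In form: [[[gripper, x, y, z, ax, ay, az], ...]]. A call has 1 to 12 rows; each row shifts and turns the commanded pose from where the row before left it, along the tool's axes as they then stand; what a row does not reach is not made up. A row lasts 1/8 s, in which the tool goes at most 62.5 mm and 10.7 degrees, less where a joint would pass 70% of its speed; a pose out of reach is approached as far as the arm can. A call with a gripper value outside its range is refused whole. The fingers move at their own pace and stop on an object; the grip force is fixed at half the most. Time passes only in rows, so rows that do not move let the fingers close. It gives the time, the measured TCP pose, the force and the opening at its end, in the units of the state.
- manip.read_state(): the state, without advancing time (a new reading comes with each control period).
- manip.grab_frame(name): name is "scene" or "top" or "wrist"; returns a dict with "img" (384x512x3 uint8, blue, green, red), "mtx" (3x3 intrinsics, pixels), "k1" (the pictures are not rectified: a ray, as slopes to the right and down, at radius r is drawn at 1 + k1 r^2 times it, then the intrinsics apply), "rvec" (rotation vector, rad) and "tvec" (3), from world to camera coordinates, as OpenCV has them; the wrist camera has in their place "T_tool_cam" (4x4, takes a point from camera to tool coordinates, whose origin is the TCP and whose axes are the flange's). Camera axes: x right, y down, z forward; pixel columns grow to the right and rows downward; lengths in mm; the calibration is good to about 2 mm. A picture is of the moment at which its call begins: read the wrist's pose just before it. There is no depth.
- manip.finish_job(): hands the job in, once; it reports no verdict.
The state is a dict: "t": time; "joint_pos": joint angles; "qd": joint speeds; "joint_efforts": joint torques, N m; "position": TCP position; "eef_rot": TCP orientation; "force": force on the tool from outside, world axes, zero at the start; "torque": the same for the moment, N m; "gripper_width": finger opening in mm.
Only numpy, scipy, OpenCV 4.12 (cv2) and the standard library are available. Lean on these libraries where they do the work, as an engineer would, in place of code of your own. Each camera call takes 0.05 s, during which the arm holds its last target. There are 200 camera calls.

### The job

Take the long steel punch with the brass grip out of the wooden block and lower it, without forcing it, through the upper and then the lower brass bushing of the blue punch stand. Finish while still holding it upright in the gripper, its tip about halfway between the lower guide arm and the steel block below, clear of the block, so that only the gripper carries it. Leave the other punches, the dish and the hammer where they are.

Things in the scene. Friction and masses are not known exactly. Their poses are not given: they have to be found in the camera images.
- rod: the long punch, loose, 98-196 g, upright in one of the wooden block's three holes (which one varies). Origin at the centre of its lower end (tip), z along the rod to the grip. Round steel shaft, diameter 10 mm, z = 0 to 130 mm (lowest 4 mm taper to diameter 6); round brass grip, diameter 18 mm, z = 130 to 180; small steel button on top to 184 mm
- rod_tip (a point): the centre of the long punch's lower end (same point as its origin)
- rod_grip (a point): the middle of the long punch's brass grip, 155 mm above its tip; grip it here across its 18 mm
- stand: blue punch stand, fixed. Origin under the middle of its base (120 mm along x, 95 along y, 12 thick), z up. Steel column, diameter 20 mm, at x = +42 mm, up to z = 150 mm; two arms reach from it to -x, each with an upright brass bushing at x = -22, y = 0 mm, one straight above the other. Lower arm's underside at z = 63 mm. Steel block (66 x 85 mm) fixed on the base below, its top at z = 23 mm
- upper_guide: the upper blue arm, clamped to the stand's column and rigid; axes as the stand's, its bushing again at x = -22, y = 0 mm; its origin is level with its underside, whose height above the bench varies from 100 to 125 mm
- upper_mouth (a point): centre of the upper bushing's mouth (top rim), 14 mm above its lower end. Both bushings: bore diameter 13 mm, flared at the top to about 21 mm, 14 mm long; the arm round them is 44 mm square
- upper_exit (a point): centre of the upper bushing's lower end
- lower_mouth (a point): centre of the lower bushing's mouth (its top rim), 77 mm above the bench
- lower_exit (a point): centre of the lower bushing's lower end, 63 mm above the bench; z up
- anvil_top (a point): top of the steel block straight below the bushings, 23 mm above the bench; z up
- punch_block: wooden block, fixed, 50 x 120 x 50 mm, origin under its centre, z up, with three square holes 13 mm wide and 40 mm deep (floor 10 mm above the bench) in a row along its y, at y = -38, 0 and +38 mm; each holds one punch. The block and the stand may stand on either side of the bench, and turned
- punch_a: short punch with a red cap, loose, 86 mm long, standing in the block with its top 96 mm above the bench; origin at its lower end. Leave it
- punch_b: short punch with a black cap, loose, 76 mm long, standing in the block with its top 86 mm above the bench; origin at its lower end. Leave it
- dish_deep: white round dish, 120 mm wide, 32 mm high, loose, on the bench; origin under its centre. Leave it
- goldsmith_hammer: small hammer with a wooden handle, 254 mm long, 22 mm high, loose, lying on the bench; origin under its middle. Leave it

How it is judged:
By the outcome, as a careful person would: the job done as asked, in the order asked, and still so for the second after the job is handed in, while the arm keeps its last pose, push and grip.
It also fails if it takes over 42 s, if anything falls off the work surface, if the arm or the gripper's body presses on something with over 40 N, if the wrist force passes 120 N, or if a joint passes its speed limit or range.

## Working session

There is one attempt and no reset: what is moved stays moved. The work goes in short steps, Python scripts to look and compute and a tool call to move; the robot and the scene stay as the last step left them, time stands still between calls to the robot, and variables do not carry over. Pictures are saved under pics/ and viewed, on a budget of 10 in all, crops included, one or two more only if the job needs it, and the job is handed in when it is done.

Besides the shell and the picture viewer there is one more tool, called after "Call:" by a JSON object that holds its "fn" and its "kwargs". carry_out: Moves the arm, as the interface text tells. Its arguments: {"type":"object","properties":{"deltas":{"type":"array","items":{"type":"array","items":{"type":"array","items":{"type":"number"}}}}},"required":["deltas"]}

```bash
mkdir -p pics; ls
python3 - <<'E'
from cell import manip
import cv2,numpy as np
s=manip.read_state();print({k:np.round(v,3).tolist() for k,v in s.items()},manip.tip_reach)
f={n:manip.grab_frame(n) for n in("scene","top","wrist")}
for n in f:
    cv2.imwrite(f"pics/{n}0.png",f[n]["img"])
    print(n,{k:np.round(v,3).tolist() for k,v in f[n].items() if k!="img"})
cv2.imwrite("pics/st0.png",np.hstack([cv2.resize(f[n]["img"],(400,300)) for n in("scene","top")]))
E
```

```text
pics
{'t': 0.0, 'joint_pos': [-1.276, 0.124, 1.652, 0.0, 1.367, -0.083], 'qd': [-0.001, -0.001, 0.001, 0.001, -0.001, 0.001], 'joint_efforts': [-0.001, -41.76, -35.993, 0.077, 0.049, -0.0], 'position': [239.566, -603.591, 227.421], 'eef_rot': [-3.084, -0.59, 0.0], 'force': [-0.027, -0.071, -0.272], 'torque': [0.006, 0.031, 0.005], 'gripper_width': 95.482} 14.0
scene {'mtx': [[449.342, 0.0, 253.836], [0.0, 449.342, 189.669], [0.0, 0.0, 1.0]], 'k1': -0.083, 'rvec': [1.352, 2.042, -0.994], 'tvec': [168.971, -166.618, 1505.785]}
top {'mtx': [[415.563, 0.0, 252.788], [0.0, 415.563, 189.745], [0.0, 0.0, 1.0]], 'k1': -0.051, 'rvec': [2.134, -2.147, 0.166], 'tvec': [-16.436, 482.497, 1151.188]}
wrist {'mtx': [[280.634, 0.0, 256.485], [0.0, 280.634, 187.09], [0.0, 0.0, 1.0]], 'k1': -0.05, 'T_tool_cam': [[-0.001, -0.969, -0.247, 68.382], [1.0, -0.001, 0.001, -0.142], [-0.001, -0.247, 0.969, -157.79], [0.0, 0.0, 0.0, 1.0]]}
```

View pics/scene0.png

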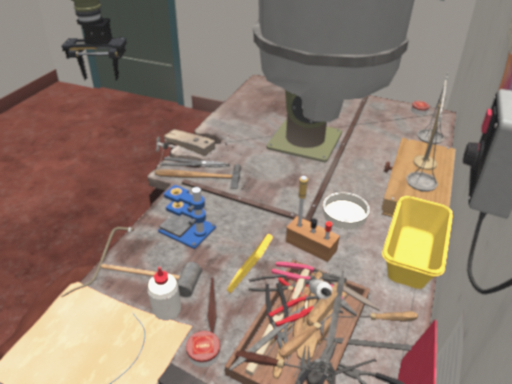

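View pics/top0.png

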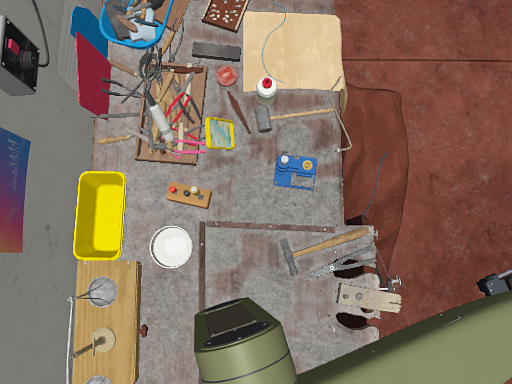

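The scene view shows the long punch's grip at about (303,186), in the block's far hole, and the stand with its upper bushing at about (179,189). In the top view the grip is at about (194,189), the upper bushing at (307,165) and the column at (285,159).

```bash
cat > h.py <<'E'
import cv2,numpy as np
from scipy.spatial.transform import Rotation as R
from cell import manip
def ray(f,uv,state=None):
    K=f["mtx"];d=np.array([f["k1"],0,0,0,0.])
    n=cv2.undistortPoints(np.array([[uv]],float),K,d)[0,0]; v=np.array([n[0],n[1],1])
    if "rvec" in f:
        Rm=cv2.Rodrigues(np.array(f["rvec"],float))[0]; return -Rm.T@np.ravel(f["tvec"]),Rm.T@v
    T=np.eye(4);T[:3,:3]=R.from_rotvec(state["eef_rot"]).as_matrix();T[:3,3]=state["position"];T=T@f["T_tool_cam"]
    return T[:3,3],T[:3,:3]@v
def plane(r,z): o,d=r; return o+d*(z-o[2])/d[2]
def meet(*rs):
    A=0;b=0
    for o,d in rs:
        d=d/np.linalg.norm(d);P=np.eye(3)-np.outer(d,d);A=A+P;b=b+P@o
    p=np.linalg.solve(A,b)
    return p,[round(float(np.linalg.norm(np.cross(p-o,d/np.linalg.norm(d)))),1) for o,d in rs]
E
python3 - <<'E'
from h import *
f={n:manip.grab_frame(n) for n in("scene","top")}
S=lambda *p:ray(f["scene"],p); T=lambda *p:ray(f["top"],p)
print("grip top",meet(S(303,178),T(194,188)))
print("bush",meet(S(179,189),T(307.5,165.5)))
print("column",meet(S(196,190),T(285,159)))
print("red",meet(S(328,225),T(173,188)),"blk",meet(S(314,223),T(183,193)))
for p in[(194,188)]:print(plane(T(*p),194))
a=np.hstack([cv2.resize(f["top"]["img"][140:220,150:230],(400,400),interpolation=2),cv2.resize(f["top"]["img"][140:220,255:335],(400,400),interpolation=2)])
cv2.imwrite("pics/crop1.png",a)
E
```

```text
grip top (array([463.28238598, 128.14107106, 191.17995388]), [1.3, 1.3])
bush (array([ 532.44672052, -163.08097935,  120.53292872]), [4.1, 4.1])
column (array([ 546.23951011, -103.48549488,  145.03989771]), [1.4, 1.4])
red (array([480.04870153, 201.54610229,  88.63006415]), [2.2, 2.2]) blk (array([469.39569983, 171.05432083,  75.45981691]), [2.8, 2.8])
[463.21709899 126.47986607 194.        ]
```

View pics/crop1.png

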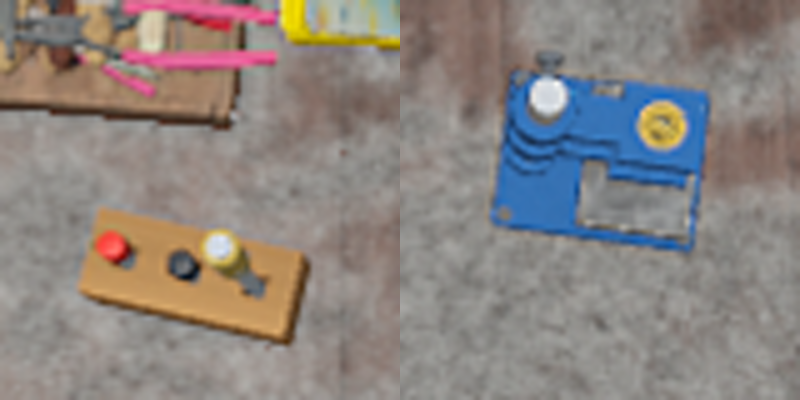

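Both points are plausible: the grip is at (463,128) with its top near z 191, and the bushing is near (532,-163,120). I'll go above the stand for a wrist look.

Call:
{"fn": "carry_out", "kwargs": {"deltas": [[[0, 36, -25, -6, 0, 0, 0], [0, 36, -25, -6, 0, 0, 0], [0, 36, -25, -6, 0, 0, 0], [0, 36, -25, -6, 0, 0, 0], [0, 36, -25, -6, 0, 0, 0], [0, 36, -25, -6, 0, 0, 0], [0, 36, -25, 0, 0, 0, 0], [0, 36, -25, 0, 0, 0, 0], [0, 36, -25, 0, 0, 0, 0], [0, 36, -25, 0, 0, 0, 0], [0, 36, -25, 0, 0, 0, 0], [0, 36, -25, 0, 0, 0, 0]]]}}

```text
t: 1.75
position: [531.2, -164.6, 264.6]
eef_rot: [3.086, 0.59, 0.0]
force: [0.5, -0.1, -0.0]
gripper_width: 94.9
```

```bash
cat > snap.py <<'E'
import sys,pickle
from h import *
s=manip.read_state();f=manip.grab_frame("wrist");n=sys.argv[1]
pickle.dump((s,f),open(n+".pkl","wb"));cv2.imwrite(f"pics/{n}.png",f["img"])
print(s["t"],s["position"],s["eef_rot"],s["gripper_width"],s["force"])
E
python3 snap.py w1
```

```text
1.75 [ 531.20872738 -164.63087081  264.64619874] [3.08554733e+00 5.89906265e-01 1.86743406e-04] 94.86983095790472 [ 0.54009262 -0.05489894 -0.02912796]
```

View pics/w1.png

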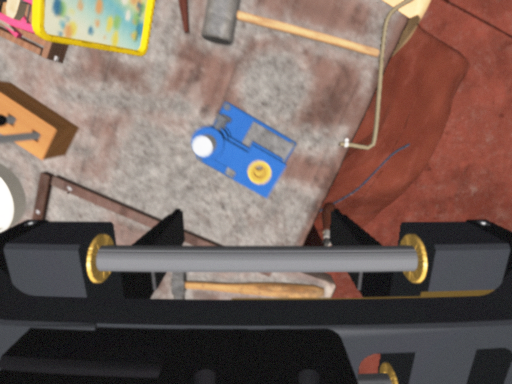

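In wrist view 1 the upper bushing ring is at about (260,172) and the column top at (203,145). Next I'll move partway towards the rod, which gives a second view of the stand and a first view of the rod.

Call:
{"fn": "carry_out", "kwargs": {"deltas": [[[0, 0, -47, 0, 0, 0, 0], [0, 0, -47, 0, 0, 0, 0], [0, 0, -46, 0, 0, 0, 0], [0, 0, 0, 0, 0, 0, 0], [0, 0, 0, 0, 0, 0, 0]]]}}

```text
t: 2.42
position: [479.1, -36.2, 264.8]
eef_rot: [3.085, 0.59, 0.001]
force: [0.4, -0.8, -0.0]
gripper_width: 95.0
```

```bash
python3 snap.py w2
```

```text
2.425 [479.11677171 -36.23510031 264.82092447] [3.08498067e+00 5.90192416e-01 5.60733275e-04] 94.95726400992262 [ 0.4227512  -0.82386339 -0.02851293]
```

View pics/w2.png

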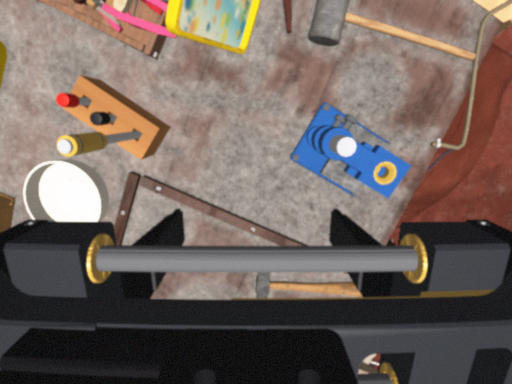

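In view 2 the bushing is at about (385,173), the column top at (345,147), the grip's button at (66,146) and the shaft's entry into the block near (137,136). I'll go on to above the rod, 5 mm short of it in x.

Call:
{"fn": "carry_out", "kwargs": {"deltas": [[[0, 12, -40, 0, 0, 0, 0], [0, 12, -40, 0, 0, 0, 0], [0, 10, -40, 0, 0, 0, 0], [0, 10, -38, 0, 0, 0, 0], [0, 0, 0, 0, 0, 0, 0], [0, 0, 0, 0, 0, 0, 0]]]}}

```text
t: 3.22
position: [462.1, 126.3, 264.5]
eef_rot: [3.086, 0.588, -0.001]
force: [0.9, 0.3, 0.3]
gripper_width: 95.2
```

```bash
python3 snap.py w3
python3 - <<'E'
from h import *
import pickle
D={n:pickle.load(open(n+".pkl","rb")) for n in("w1","w2","w3")}
def blobs(n,lo,hi,box,mn=15):
    im=D[n][1]["img"];x0,y0,x1,y1=box
    m=cv2.inRange(cv2.cvtColor(im,cv2.COLOR_BGR2HSV),lo,hi)
    k=np.zeros_like(m);k[y0:y1,x0:x1]=m[y0:y1,x0:x1]
    for c in cv2.findContours(k,cv2.RETR_EXTERNAL,cv2.CHAIN_APPROX_NONE)[0]:
        if len(c)>=mn: print(n,np.round(cv2.fitEllipse(c)[0],1),np.round(cv2.fitEllipse(c)[1],1),cv2.boundingRect(c))
Y=((18,90,90),(35,255,255))
print("brass");blobs("w1",*Y,(235,150,285,195));blobs("w2",*Y,(365,150,410,195));blobs("w2",*Y,(40,120,120,170));blobs("w3",*Y,(150,80,350,230))
W=((0,0,190),(180,50,255))
print("white");blobs("w1",*W,(190,130,220,160));blobs("w2",*W,(330,130,360,162));blobs("w2",*W,(50,130,85,160),8);blobs("w3",*W,(200,80,320,230),8)
E
```

```text
3.225 [462.10585542 126.30300636 264.47318872] [ 3.08552729e+00  5.88186107e-01 -7.69628324e-04] 95.24113318009447 [0.86583847 0.34485784 0.29722338]
brass
w1 [259. 172.] [20.3 21.2] (248, 162, 22, 21)
w2 [384.5 172.5] [19.9 22.5] (374, 162, 22, 22)
w2 [ 79.2 143.5] [20.  57.7] (57, 133, 50, 24)
w3 [254.3 192.2] [20.  32.4] (244, 175, 22, 33)
w3 [342.1  82.4] [ 4.7 22.8] (328, 80, 22, 7)
white
w1 [201.8 145.8] [19.2 21. ] (191, 136, 22, 21)
w2 [346.  146.5] [17.8 19.9] (337, 137, 19, 20)
w2 [ 63.6 146.2] [12.2 13.9] (57, 140, 14, 14)
w3 [203.1 222.6] [ 7.  24.4] (200, 208, 9, 22)
w3 [254.1 197.4] [12.4 12.9] (248, 191, 13, 14)
```

View pics/w3.png

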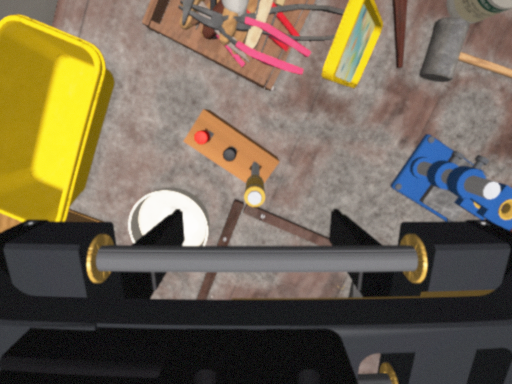

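View 3 shows the button at (254,197) and the shaft entering the block at about (255,167). The stand is at the right edge, with the bushing at (506,209).

Run:
```python
from h import *
import pickle
D={n:pickle.load(open(n+".pkl","rb")) for n in("w1","w2","w3")}
r=lambda n,*p:ray(D[n][1],p,D[n][0])
b=meet(r("w1",259,172),r("w2",384.5,172.5));c=meet(r("w1",201.8,145.8),r("w2",346,146.5))
k=meet(r("w2",63.6,146.2),r("w3",254.1,197.4))
print("bush",b,"col",c,np.linalg.norm((b[0]-c[0])[:2]));print("button",k)
print("shaft@50",meet(r("w2",137,136),r("w3",255.5,168)),plane(r("w2",137,136),50),plane(r("w3",255.5,168),50))
print("button@194",plane(r("w2",63.6,146.2),194),plane(r("w3",254.1,197.4),194))
print("col@150",plane(r("w1",201.8,145.8),150),plane(r("w2",346,146.5),150))
for z in(117,122,127):print("bush",z,plane(r("w1",259,172),z),plane(r("w2",384.5,172.5),z))
R0=R.from_rotvec(D["w3"][0]["eef_rot"]).as_matrix();print(R0.round(3));print("tool delta",R0.T@(k[0]-D["w3"][0]["position"]))
```

```text
bush (array([ 539.64989554, -164.40419328,  122.01268616]), [0.8, 0.8]) col (array([ 548.82299748, -101.45913001,  153.04111985]), [0.9, 0.9]) 63.60995825860635
button (array([462.65262745, 128.61828738, 195.03810987]), [0.1, 0.1])
shaft@50 (array([460.99415079, 127.03270638,  47.84929537]), [0.2, 0.2]) [461.2568014  126.23400324  50.        ] [461.56958807 127.19752645  50.        ]
button@194 [462.230635   129.25790274 194.        ] [462.42099737 128.51986197 194.        ]
col@150 [ 549.14056804 -100.7245196   150.        ] [ 548.07565577 -102.83399983  150.        ]
bush 117 [ 539.4997941  -164.52028845  117.        ] [ 538.85993653 -167.33717806  117.        ]
bush 122 [ 540.40329866 -164.10672465  122.        ] [ 538.92020755 -164.7758423   122.        ]
bush 127 [ 541.30680321 -163.69316086  127.        ] [ 538.98047857 -162.21450655  127.        ]
[[ 0.93   0.368 -0.   ]
 [ 0.368 -0.93  -0.001]
 [-0.001  0.    -1.   ]]
tool delta [ 1.40015541 -1.979721   69.43349286]
```

The rod is vertical within about 1 mm at (462.4,128.5). Its button measures z 195 against an expected 194. The bushing–column distance is 63.6 against 64. I'll go down to TCP z 160 and grip.

Call:
{"fn": "carry_out", "kwargs": {"deltas": [[[0, 1, -2, 20, 0, 0, 0], [0, 0, 0, 25, 0, 0, 0], [0, 0, 0, 25, 0, 0, 0], [0, 0, 0, 20, 0, 0, 0], [0, 0, 0, 14, 0, 0, 0], [0, 0, 0, 0, 0, 0, 0], [1, 0, 0, 0, 0, 0, 0], [1, 0, 0, 0, 0, 0, 0], [1, 0, 0, 0, 0, 0, 0], [1, 0, 0, 0, 0, 0, 0], [1, 0, 0, 0, 0, 0, 0], [1, 0, 0, 0, 0, 0, 0]]]}}

```text
t: 4.78
position: [461.8, 129.5, 160.7]
eef_rot: [-3.086, -0.59, -0.0]
force: [-0.4, 0.2, -0.9]
gripper_width: 40.6
```

Call:
{"fn": "carry_out", "kwargs": {"deltas": [[[1, 0, 0, 0, 0, 0, 0], [1, 0, 0, 0, 0, 0, 0], [1, 0, 0, 0, 0, 0, 0], [1, 0, 0, 0, 0, 0, 0]]]}}

```text
t: 5.28
position: [461.8, 129.5, 160.6]
eef_rot: [3.086, 0.59, -0.0]
force: [1.1, 0.4, -0.8]
gripper_width: 17.2
```

Gripped at 17.2 mm, roughly the 18 mm grip. Lifting straight up.

Call:
{"fn": "carry_out", "kwargs": {"deltas": [[[1, 0, 0, -5, 0, 0, 0], [1, 0, 0, -15, 0, 0, 0], [1, 0, 0, -25, 0, 0, 0], [1, 0, 0, -25, 0, 0, 0], [1, 0, 0, -25, 0, 0, 0], [1, 0, 0, -25, 0, 0, 0], [1, 0, 0, -20, 0, 0, 0], [1, 0, 0, -10, 0, 0, 0], [1, 0, 0, 0, 0, 0, 0]]]}}

```text
t: 6.4
position: [462.0, 129.5, 311.4]
eef_rot: [3.086, 0.59, 0.002]
force: [-1.5, 0.0, -1.8]
gripper_width: 17.6
```

Call:
{"fn": "carry_out", "kwargs": {"deltas": [[[1, -2, 15, 0, 0, 0, 0], [1, -4, 30, 0, 0, 0, 0], [1, -4, 35, 0, 0, 0, 0], [1, -4, 35, 0, 0, 0, 0], [1, -4, 35, 0, 0, 0, 0], [1, -4, 35, 0, 0, 0, 0], [1, -4, 35, 0, 0, 0, 0], [1, -4, 35, 0, 0, 0, 0], [1, -3, 30, 0, 0, 0, 0], [1, -2, 16, 0, 0, 0, 0], [1, 0, 0, 0, 0, 0, 0], [1, 0, 0, 0, 0, 0, 0]]]}}

```text
t: 7.9
position: [540.0, -162.6, 310.4]
eef_rot: [-3.085, -0.591, 0.001]
force: [-0.6, 0.4, -2.1]
gripper_width: 18.1
```

```bash
python3 snap.py w4
python3 - <<'E'
from h import *
import pickle
f={n:manip.grab_frame(n) for n in("scene","top")};pickle.dump(f,open("st4.pkl","wb"))
w=pickle.load(open("w4.pkl","rb"))[1]["img"]
a=cv2.resize(f["scene"]["img"][90:260,130:270],(494,600),interpolation=2)
b=cv2.resize(w[100:260,200:320],(300,400),interpolation=2)
o=np.zeros((600,794,3),np.uint8);o[:,:494]=a;o[:400,494:]=b;cv2.imwrite("pics/c4.png",o)
E
```

```text
7.9 [ 540.00314306 -162.56891908  310.37075059] [-3.08482878e+00 -5.90561753e-01  6.96065951e-04] 18.137743037239083 [-0.63481432  0.36242123 -2.06273758]
```

View pics/c4.png

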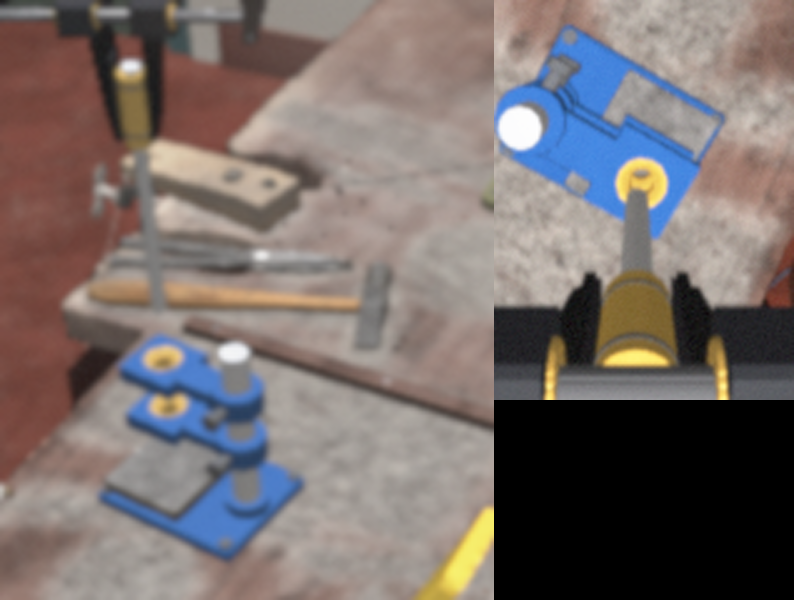

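The crop shows the rod held upright above the stand. In scene pixels the button is at about (167,109) and the tip at (175,176). In wrist pixels the tip is at about (257.6,169) and the bushing centre at (258.8,173.6). I'll measure the tip, the tilt and the bushing.

Run:
```python
from h import *
import pickle
s,w=pickle.load(open("w4.pkl","rb"));f=pickle.load(open("st4.pkl","rb"))
def axis(im,box,lo,hi,vert=True):
    g=cv2.cvtColor(im,cv2.COLOR_BGR2GRAY).astype(float);out=[]
    for v in range(*box[1]):
        d=np.diff(g[v,box[0][0]:box[0][1]]); print(v,g[v,box[0][0]:box[0][1]].astype(int).tolist())
axis(w["img"],((248,268),(160,210,7)),0,0)
print();axis(f["scene"]["img"],((164,182),(134,182,6)),0,0)
rw=lambda *p:ray(w,p,s);rs=lambda *p:ray(f["scene"],p)
print("tip",meet(rw(257.6,168.8),rs(174.8,176.4)))
print("button",plane(rs(167.1,108.7),344))
h=cv2.cvtColor(w["img"],cv2.COLOR_BGR2HSV);m=cv2.inRange(h,(18,90,90),(35,255,255));m[:155]=0;m[186:]=0;m[:,:240]=0;m[:,280:]=0
c=max(cv2.findContours(m,0,1)[0],key=len);e=cv2.fitEllipse(cv2.convexHull(c));print(e)
print("bush",[plane(rw(*e[0]),z).round(1).tolist() for z in(118,122)])
print("expected tip px->plane155",plane(rw(257.6,168.8),160))
```

```text
160 [126, 126, 128, 126, 127, 127, 129, 125, 128, 125, 127, 128, 127, 127, 127, 128, 127, 129, 128, 126]
167 [125, 140, 175, 213, 224, 221, 211, 207, 199, 191, 194, 190, 191, 197, 207, 214, 219, 223, 223, 193]
174 [171, 220, 223, 214, 206, 192, 165, 182, 194, 195, 198, 208, 211, 210, 195, 181, 200, 209, 213, 224]
181 [122, 127, 131, 142, 148, 129, 123, 120, 116, 114, 112, 116, 120, 158, 216, 224, 216, 186, 153, 132]
188 [176, 173, 162, 151, 133, 121, 121, 120, 118, 116, 115, 112, 117, 116, 121, 126, 126, 125, 122, 128]
195 [178, 176, 168, 152, 130, 122, 121, 120, 115, 114, 114, 113, 115, 114, 123, 141, 147, 151, 154, 154]
202 [161, 152, 151, 131, 123, 125, 121, 118, 116, 116, 116, 115, 114, 116, 125, 150, 168, 178, 178, 177]
209 [163, 160, 139, 118, 111, 108, 105, 108, 104, 108, 104, 105, 105, 105, 105, 120, 139, 152, 158, 157]

134 [105, 132, 150, 148, 131, 122, 123, 131, 155, 182, 194, 200, 207, 209, 207, 206, 202, 201]
140 [101, 113, 110, 103, 108, 118, 123, 123, 116, 108, 109, 113, 121, 133, 145, 156, 166, 175]
146 [77, 66, 63, 71, 85, 104, 118, 125, 129, 142, 155, 163, 173, 184, 182, 165, 142, 123]
152 [88, 88, 89, 90, 92, 95, 104, 119, 127, 136, 155, 173, 182, 186, 185, 183, 179, 175]
158 [101, 117, 124, 126, 126, 124, 121, 120, 123, 125, 122, 121, 120, 121, 118, 116, 116, 117]
164 [110, 111, 113, 117, 119, 120, 119, 118, 121, 123, 124, 122, 119, 120, 122, 121, 118, 119]
170 [155, 155, 156, 155, 157, 159, 157, 149, 136, 126, 124, 130, 142, 154, 158, 160, 162, 164]
176 [111, 110, 107, 104, 103, 102, 99, 103, 110, 118, 122, 123, 119, 111, 103, 102, 103, 103]
tip (array([ 550.74093548, -156.70773001,  171.21537546]), [2.8, 2.8])
button [ 543.46540141 -157.32075055  344.        ]
((258.6685791015625, 172.73013305664062), (17.860111236572266, 19.390138626098633), 93.92680358886719)
bush [[539.0, -166.0, 118.0], [539.8, -165.6, 122.0]]
expected tip px->plane155 [ 550.49364072 -159.76287501  160.        ]
```

Run:
```python
from h import *
import pickle
s,w=pickle.load(open("w4.pkl","rb"));f=pickle.load(open("st4.pkl","rb"))
h=cv2.cvtColor(w["img"],cv2.COLOR_BGR2HSV)
for v in range(166,186): print(v,"S",h[v,248:270,1].tolist())
rw=lambda *p:ray(w,p,s);rs=lambda *p:ray(f["scene"],p)
for v in(174,175,176,177,178): print(v,plane(rw(256.8,v),160).round(1))
print("scene tip",plane(rs(174.8,176.4),160),"button",plane(rs(167.1,108.7),344))
b=f["scene"]["img"]
for v in range(170,182): print(v,b[v,168:182].mean(1).astype(int).tolist())
```

```text
166 S [175, 164, 127, 32, 75, 119, 138, 144, 146, 146, 143, 151, 147, 149, 150, 140, 123, 95, 44, 82, 161, 173]
167 S [175, 140, 37, 75, 119, 138, 152, 150, 144, 133, 119, 125, 125, 139, 149, 150, 146, 132, 102, 8, 133, 175]
168 S [168, 89, 64, 119, 144, 149, 155, 143, 113, 78, 55, 58, 73, 110, 144, 154, 150, 143, 124, 66, 86, 166]
169 S [149, 31, 102, 139, 154, 155, 154, 139, 86, 48, 35, 36, 47, 93, 140, 156, 156, 151, 140, 101, 21, 138]
170 S [118, 35, 119, 149, 150, 152, 155, 152, 121, 93, 78, 85, 106, 138, 154, 156, 154, 154, 147, 125, 65, 87]
171 S [87, 74, 131, 152, 155, 156, 160, 156, 153, 151, 147, 146, 156, 159, 156, 155, 152, 155, 151, 140, 99, 42]
172 S [54, 93, 137, 149, 151, 158, 161, 157, 158, 162, 159, 159, 155, 155, 153, 156, 157, 158, 153, 141, 110, 19]
173 S [40, 102, 137, 152, 156, 155, 161, 154, 150, 152, 155, 151, 153, 154, 154, 160, 153, 154, 150, 141, 110, 20]
174 S [63, 93, 138, 149, 152, 158, 154, 142, 139, 140, 147, 149, 151, 149, 156, 160, 155, 153, 152, 141, 105, 35]
175 S [96, 74, 132, 151, 154, 153, 130, 101, 101, 104, 121, 133, 142, 154, 159, 165, 156, 
[... 1478 characters left out ...]
27, 135, 145, 153, 159, 161, 161]
173 [125, 124, 124, 121, 122, 123, 124, 125, 130, 136, 145, 152, 155, 155]
174 [115, 114, 114, 115, 117, 120, 122, 125, 124, 127, 132, 138, 140, 140]
175 [99, 98, 99, 102, 109, 116, 121, 123, 120, 114, 112, 115, 116, 118]
176 [101, 99, 96, 101, 108, 117, 122, 123, 118, 109, 100, 98, 98, 98]
177 [126, 122, 120, 121, 125, 126, 126, 128, 129, 122, 115, 110, 110, 109]
178 [141, 140, 140, 142, 145, 142, 139, 141, 147, 148, 145, 141, 139, 138]
179 [147, 147, 150, 153, 153, 154, 152, 156, 161, 164, 162, 159, 156, 153]
180 [148, 149, 150, 152, 154, 154, 156, 160, 164, 165, 166, 166, 163, 155]
181 [142, 145, 145, 147, 149, 150, 153, 156, 159, 161, 163, 165, 162, 147]
```

The rod is vertical and the tip is at about (540,-163). The bushing centre is about 2 mm further along tool y and 1 mm back in x. I'll correct, lower to just above the mouth and look again.

Call:
{"fn": "carry_out", "kwargs": {"deltas": [[[1, -1, 2, 5, 0, 0, 0], [1, 0, 0, 10, 0, 0, 0], [1, 0, 0, 10, 0, 0, 0], [1, 0, 0, 5, 0, 0, 0], [1, 0, 0, 0, 0, 0, 0], [1, 0, 0, 0, 0, 0, 0]]]}}

```text
t: 8.8
position: [540.3, -165.5, 281.0]
eef_rot: [3.085, 0.59, 0.001]
force: [0.3, 0.4, -0.9]
gripper_width: 17.5
```

```bash
python3 snap.py w5
python3 - <<'E'
from h import *
f=manip.grab_frame("scene")["img"];w=cv2.imread("pics/w5.png");t=manip.grab_frame("top")["img"]
a=cv2.resize(f[120:220,140:240],(400,400),interpolation=2);b=cv2.resize(w[140:220,216:296],(400,400),interpolation=2)
cv2.imwrite("pics/c5.png",np.hstack([a,b]))
E
```

```text
8.8 [ 540.25099834 -165.51514765  280.98877337] [3.08544295e+00 5.89852166e-01 7.42130846e-04] 17.50248099511323 [ 0.33462966  0.37341161 -0.87724416]
```

View pics/c5.png

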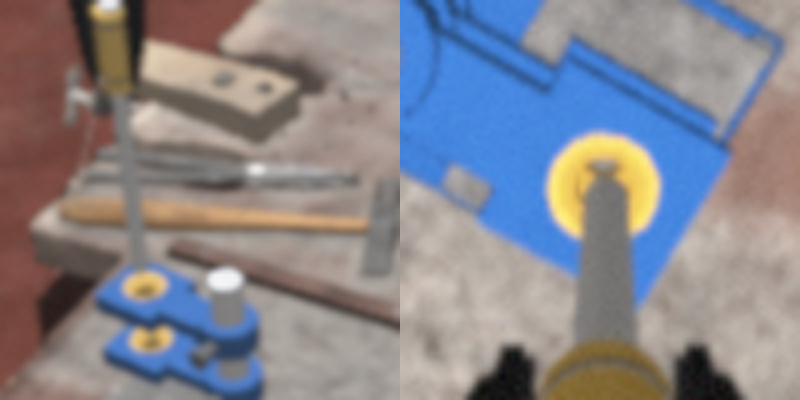

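The crop shows the tip just above the upper mouth. Laterally it matches in the wrist view (ring at about (256.8,177.4)), but in the scene view the ring centre looks slightly right of the shaft line. I'll quantify both.

Run:
```python
from h import *
import pickle
s,w=pickle.load(open("w5.pkl","rb"));f=manip.grab_frame("scene");im=f["img"]
def hull(im,box):
    h=cv2.cvtColor(im,cv2.COLOR_BGR2HSV);m=cv2.inRange(h,(15,70,90),(35,255,255));k=m*0;x0,y0,x1,y1=box;k[y0:y1,x0:x1]=m[y0:y1,x0:x1]
    c=max(cv2.findContours(k,0,1)[0],key=len);return cv2.fitEllipse(cv2.convexHull(c)),cv2.boundingRect(c)
es=hull(im,(166,185,186,199));ew=hull(w["img"],(240,160,275,190));print(es,ew)
rs=lambda *p:ray(f,p);rw=lambda *p:ray(w,p,s)
print("ring 2-view",meet(rs(*es[0][0:1][0]),rw(*ew[0][0])))
for z in(118,120,122):print(z,"scene",plane(rs(*es[0][0]),z).round(1),"wrist",plane(rw(*ew[0][0]),z).round(1))
# project a vertical rod at TCP into scene, compare with shaft centres
P=np.array([[s["position"][0],s["position"][1],z] for z in(120,130,150,170,190,210,230)])
p=cv2.projectPoints(P,np.array(f["rvec"],float),np.array(f["tvec"],float),f["mtx"],np.array([f["k1"],0,0,0,0.]))[0][:,0]
print("pred shaft",p.round(1).tolist())
pr=cv2.projectPoints(P[:1]+[[10,0,0],[0,10,0]],np.array(f["rvec"],float),np.array(f["tvec"],float),f["mtx"],np.array([f["k1"],0,0,0,0.]))[0][:,0]-p[0];print("px per 10mm x,y",pr.round(2))
for v in(152,156,160,164,168,172,176,180,183,186):print(v,im[v,164:184].mean(1).astype(int).tolist(),)
```

```text
(((175.85299682617188, 190.7849578857422), (5.5716552734375, 8.29608154296875), 84.42475891113281), (172, 188, 9, 6)) (((256.2057800292969, 177.1265869140625), (20.338790893554688, 21.618057250976562), 81.2691421508789), (246, 167, 22, 20))
ring 2-view (array([ 538.2689403 , -165.18174816,  117.52262586]), [1.0, 1.0])
118 scene [ 538.1 -164.1  118. ] wrist [ 539.  -165.9  118. ]
120 scene [ 540.3 -162.6  120. ] wrist [ 539.4 -165.7  120. ]
122 scene [ 542.4 -161.1  122. ] wrist [ 539.8 -165.6  122. ]
pred shaft [[174.8, 190.5], [174.4, 187.2], [173.6, 180.6], [172.7, 173.7], [171.9, 166.8], [171.0, 159.6], [170.1, 152.4]]
px per 10mm x,y [[-2.13  2.34]
 [ 3.57  1.01]]
152 [88, 87, 89, 94, 105, 116, 123, 128, 143, 163, 174, 178, 180, 184, 184, 181, 178, 173, 168, 164]
156 [90, 99, 104, 115, 121, 120, 122, 123, 122, 114, 111, 114, 116, 115, 111, 108, 105, 104, 106, 109]
160 [122, 128, 129, 127, 126, 126, 124, 123, 124, 118, 111, 105, 104, 104, 104, 108, 113, 119, 123, 125]
164 [110, 110, 113, 117, 118, 119, 118, 122, 125, 124, 121, 119, 119, 120, 122, 120, 118, 118, 117, 118]
168 [158, 160, 161, 161, 162, 159, 146, 130, 125, 126, 130, 139, 146, 148, 148, 149, 153, 156, 156, 154]
172 [133, 134, 134, 134, 135, 133, 129, 125, 123, 124, 128, 135, 143, 150, 154, 159, 162, 161, 159, 156]
176 [108, 107, 105, 103, 101, 100, 101, 108, 118, 123, 123, 115, 104, 97, 97, 99, 98, 99, 99, 99]
180 [140, 145, 148, 148, 149, 149, 149, 143, 133, 125, 125, 132, 148, 162, 166, 167, 164, 156, 143, 130]
183 [84, 87, 89, 94, 99, 108, 121, 133, 132, 126, 125, 128, 135, 145, 153, 155, 148, 125, 92, 74]
186 [79, 78, 80, 83, 96, 112, 127, 135, 133, 128, 126, 126, 129, 137, 143, 144, 148, 152, 154, 153]
```

The wrist and scene estimates agree within about 2 mm, and the shaft projects exactly where a vertical rod at the TCP should. I'll shift by a compromise of (-0.5,-1) and feel my way in.

Call:
{"fn": "carry_out", "kwargs": {"deltas": [[[1, -0.5, -1, 0, 0, 0, 0], [1, 0, 0, 4, 0, 0, 0], [1, 0, 0, 4, 0, 0, 0], [1, 0, 0, 4, 0, 0, 0], [1, 0, 0, 4, 0, 0, 0], [1, 0, 0, 0, 0, 0, 0]]]}}

```text
t: 9.75
position: [539.0, -164.6, 264.0]
eef_rot: [-3.085, -0.59, 0.001]
force: [-0.2, 0.2, -1.2]
gripper_width: 17.4
```

Call:
{"fn": "carry_out", "kwargs": {"deltas": [[[1, 0, 0, 3, 0, 0, 0], [1, 0, 0, 3, 0, 0, 0], [1, 0, 0, 0, 0, 0, 0]]]}}

```text
t: 10.12
position: [539.1, -164.6, 258.2]
eef_rot: [-3.085, -0.59, 0.001]
force: [-0.2, 0.4, -1.6]
gripper_width: 17.6
```

No contact forces with the tip at about z 108, inside the upper bore. Continuing to just above the lower mouth.

Call:
{"fn": "carry_out", "kwargs": {"deltas": [[[1, 0, 0, 4, 0, 0, 0], [1, 0, 0, 4, 0, 0, 0], [1, 0, 0, 4, 0, 0, 0], [1, 0, 0, 4, 0, 0, 0], [1, 0, 0, 4, 0, 0, 0], [1, 0, 0, 0, 0, 0, 0]]]}}

```text
t: 10.88
position: [539.0, -164.6, 238.1]
eef_rot: [-3.085, -0.59, 0.001]
force: [-0.1, 0.5, -2.1]
gripper_width: 17.6
```

```bash
python3 snap.py w6
python3 - <<'E'
from h import *
f=manip.grab_frame("scene")["img"];w=cv2.imread("pics/w6.png")
a=cv2.resize(f[150:250,140:240],(400,400),interpolation=2);b=cv2.resize(w[140:220,216:296],(400,400),interpolation=2)
cv2.imwrite("pics/c6.png",np.hstack([a,b]))
E
```

```text
10.875 [ 539.0319437  -164.59122544  238.10570424] [-3.08522676e+00 -5.89851175e-01  1.15383778e-03] 17.63941314238731 [-0.10115503  0.46520632 -2.08007933]
```

View pics/c6.png

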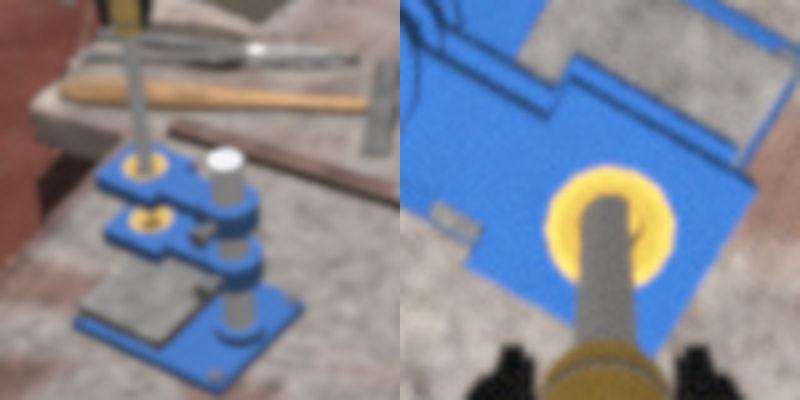

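The rod is inside the upper bushing (scene crop, (146,165)), with its tip above the lower one. In the wrist crop the bore's gap is on the right, so the rod sits about 0.7 mm left of centre. I'll centre it and continue.

Call:
{"fn": "carry_out", "kwargs": {"deltas": [[[1, 0, 0.7, 0, 0, 0, 0], [1, 0, 0, 4, 0, 0, 0], [1, 0, 0, 4, 0, 0, 0], [1, 0, 0, 4, 0, 0, 0], [1, 0, 0, 4, 0, 0, 0], [1, 0, 0, 0, 0, 0, 0]]]}}

```text
t: 11.72
position: [539.2, -165.2, 222.0]
eef_rot: [-3.085, -0.59, 0.001]
force: [-0.4, -0.2, -1.9]
gripper_width: 17.7
```

Call:
{"fn": "carry_out", "kwargs": {"deltas": [[[1, 0, 0, 3, 0, 0, 0], [1, 0, 0, 3, 0, 0, 0], [1, 0, 0, 3, 0, 0, 0], [1, 0, 0, 0, 0, 0, 0]]]}}

```text
t: 12.22
position: [539.3, -165.2, 213.2]
eef_rot: [-3.085, -0.59, 0.001]
force: [-0.2, -1.3, -1.6]
gripper_width: 17.6
```

The tip is at about z 63, through the lower bore with no vertical push. The remaining 20 mm takes it to z 43.

Call:
{"fn": "carry_out", "kwargs": {"deltas": [[[1, 0, 0, 4, 0, 0, 0], [1, 0, 0, 4, 0, 0, 0], [1, 0, 0, 4, 0, 0, 0], [1, 0, 0, 4, 0, 0, 0], [1, 0, 0, 3.7, 0, 0, 0], [1, 0, 0, 0, 0, 0, 0], [1, 0, 0, 0, 0, 0, 0], [1, 0, 0, 0, 0, 0, 0]]]}}

```text
t: 13.22
position: [539.6, -165.4, 194.2]
eef_rot: [3.085, 0.59, 0.001]
force: [-0.3, 0.9, -1.6]
gripper_width: 17.6
```

```bash
python3 snap.py w7
python3 - <<'E'
from h import *
F=manip.grab_frame("scene");f=F["img"];w=cv2.imread("pics/w7.png")
a=cv2.resize(f[160:240,150:230],(400,400),interpolation=2);b=cv2.resize(w[140:240,206:306],(400,400),interpolation=2)
cv2.imwrite("pics/c7.png",np.hstack([a,b]))
p=cv2.projectPoints(np.array([[539.3,-165.2,z] for z in(23,43,63.)]),np.array(F["rvec"],float),np.array(F["tvec"],float),F["mtx"],np.array([F["k1"],0,0,0,0.]))[0][:,0];print(p,(p-[150,160])*5)
E
```

```text
13.225 [ 539.63352633 -165.38693965  194.20766916] [3.08549527e+00 5.89901664e-01 5.24609081e-04] 17.556735398163003 [-0.3369071   0.8802959  -1.61605555]
[[178.91409947 220.22027524]
 [178.1633242  214.30842484]
 [177.39835473 208.26598594]] [[144.57049737 301.10137618]
 [140.816621   271.54212421]
 [136.99177363 241.3299297 ]]
```

View pics/c7.png

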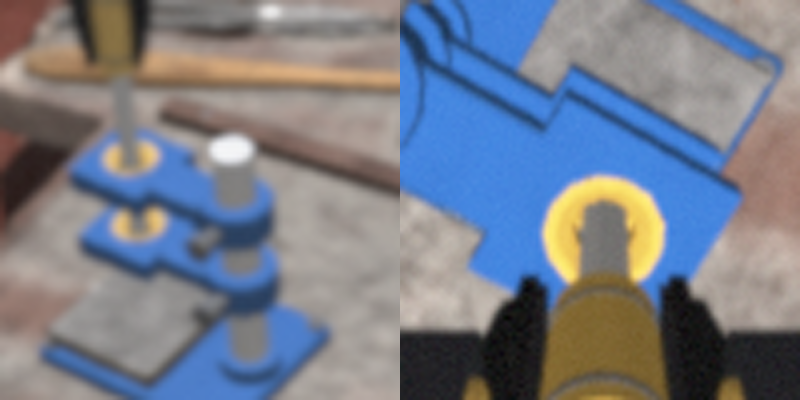

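The rod passes through both bushings, centred in the upper bore. The grip's lower end sits at scene row of about 173, where z of about 173 should project, so the rod hasn't slipped and the tip is at about z 43. Handing in.

```bash
python3 -c "
from cell import manip
print(manip.finish_job(),manip.read_state()['t'])"
```

```text
the job is handed in; nothing more can be done
the job is handed in; nothing more can be done
```

I took the long punch by its brass grip out of the end hole of the block and lowered it through the upper, then the lower bushing. I handed the job in at about 13.3 s with the gripper still holding it upright.

**Last checks:**
- **Tip height:** about z = 43–44 mm, midway between the lower arm's underside (63) and the steel block's top (23). I worked this out from the gripper height and from where the grip's lower end appears in the scene image. The tip itself was hidden behind the lower arm in that picture.
- **Forces:** no more than about 2 N at any reading on the way down, so nothing was forced.
- **Grip:** the opening held at about 17.6 mm on the 18 mm grip, with no slip visible.
- **Fit:** the wrist camera shows the rod centred in the upper bore. In the scene view it runs down through the lower bushing.

**Disagreement:** the bushing's position differed by 2–3 mm between the wrist and scene cameras. I aimed between them, then shifted 0.7 mm to centre the rod in the bore once it was inside.

I did not take a final picture of the other punches, the dish or the hammer. The arm did not go near the dish or hammer, and nothing in the readings suggested contact with the punches.

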